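Stow the bead sorting tray in the sliding-door caddy

ROBOT

A 6-joint arm with a two-finger parallel gripper is mounted at the origin on the work surface. World frame = base frame: x ahead of the robot, y to its left, z up, the work surface at z = 0. Lengths are in m, angles in rad, forces in N, time in s.
With the tool pointing down it reaches from about 0.25 to 0.775 m from the base axis. Payload 4 kg.
Tool frame: the origin (TCP) lies midway between the tips of the shut fingers; the grasp point (between the pads) lies 19 mm behind it (grip_point_offset is the distance from the TCP to the grasp point, in m); z points along the fingers, y is the line along which they close (so a half turn about z gives the same grasp; the last joint's range is limited). The gripper opens to 94 mm and grips with 3 to 60 N. Pads are 16 mm wide; open, the fingers measure 119 mm over their backs; the gripper's body (75 mm by 177 mm) begins 78 mm behind the grasp point.
Start: joints at [-1.206, 0.087, 1.371, -0, 1.684, -0.103], TCP at [0.248, -0.491, 0.206] pointing down, gripper open.
Joint ranges: [-3.1, 3.1], [-0.76, 2.03], [0.27, 2.55], [-1.08, 4.22], [0.17, 2.65], [-2.57, 2.57]. Speed limits (rad/s): [2.79, 2.79, 3.14, 3.14, 3.14, 3.14].

INTERFACE

Orientations are given as [roll, pitch, yaw] about the fixed x, y, z axes, in that order (R = Rz(yaw) Ry(pitch) Rx(roll)).
In Python, from bench import * gives the robot as it stands.
- The arm moves only by the tool carry_out, never from a script. Its argument "commands" is a list of rows, each a list of 6 numbers: the shift along the tool's x, y, z in m, then the turn, a rotation vector about the tool's x, y, z in rad. In form: [[tx, ty, tz, rx, ry, rz], ...]. A call has exactly 5 rows; each row is the pose to reach, as a shift and turn from the pose commanded when the call began, along the tool's axes at that moment; what a row does not reach only later rows make up. A row lasts 1/10 s, in which the tool goes at most 50 mm and 8.59 degrees, less where a joint would pass 70% of its speed; a pose out of reach is approached as far as the arm can. A call with a gripper value outside its range is refused whole. "jaw" is the opening, from 0 (shut) to 1 (fully open), set as the call begins (left out, the last holds). The fingers move at their own pace and stop on an object; the grip force is fixed at half the most. Time passes only in rows, so rows that repeat a pose let the fingers close, or fill a call up. It gives the time, the measured TCP pose, the force, the opening and the grip force at its end, in the units of the state.
- get_obs(): the state, without advancing time (a new reading comes with each control period).
- snapshot(name): name is "side" or "top"; returns a dict with "img" (420x560x3 uint8, red, green, blue), "range_z" (420x560 float32, m along the optical axis (not along the pixel's ray), 0 where there is no reading), "fx", "fy", "cx", "cy" (pixels), "R" (3x3) and "t" (3): a world point X has camera coordinates R X + t. Camera axes: x right, y down, z forward; pixel columns grow to the right and rows downward; lengths in m; the calibration is good to about 2 mm. A picture is of the moment at which its call begins.
- close_job(): hands the job in; it is judged then, once.
The state is a dict: "time": time; "joint_positions": joint angles; "qvel": joint speeds; "joint_torque": joint torques, N m; "tool_pos": TCP position; "ee_rot": TCP orientation; "wrist_force": force on the tool from outside, world axes, zero at the start; "wrist_torque": the same for the moment, N m; "width": finger opening in m; "finger_force": force on a finger pad.
Only numpy, scipy, OpenCV 4.12 (cv2) and the standard library are available. Lean on these libraries where they do the work, as an engineer would, in place of code of your own. Each camera call takes 0.05 s, during which the arm holds its last target. There are 200 camera calls.

TASK

Put the loose lime sorting tray away: slide the white caddy's door fully open, slide the tray flat under the roof into the empty compartment and push it all the way home against the back, then slide the door fully shut in front of it. The caddy only stands on the table, so work gently and do not shove it out of place, and leave the canister, the reamer and the crimper where they are.

Things in the scene. Friction and masses are not known exactly. Their poses are not given: they have to be found in the camera images.
- caddy: White plastic caddy with a clear roof, loose, 1.6 kg, 180 deep (x), 150 wide (y), 72 high mm. Origin: mid-underside; -x is its open front, +y its left. Two compartments 66 wide, 60 high inside, centred at y=+36 (empty) and y=-36 (holds a fixed stowed tray). Walls 6 mm; inner floor z=6, roof underside z=66; inner face of the back x=+79. Side cheeks reach x=-86, the partition x=-66.
- bay (a point): Mouth of the empty left compartment: middle of its width, on its inner floor, directly under the roof's front lip (caddy x=-86, y=+36, z=6 mm). Axes as the caddy's. The floor goes on 9 mm further out as a sill. The door panel runs 6 to 11 mm inside the lip. A tray fully home has its near end 25 mm inside the lip (behind the door) and its origin 95 mm inside, so that tray is at caddy x=+9.
- door (a joint): Sliding door of the caddy, m: 0 = fully shut over the left (+y) compartment, 0.072 = fully open, in front of the right one. It slides along the caddy's own -y to open. Light friction, stays where it is left.
- door_handle (a point): Top centre of the door's aluminium handle, an upright bar in front of the door, 20 (x) x 12 (y) x 60 mm high (from 25 to 85 mm above the table, so it stands 13 mm above the roof); free on both y sides. Centred 104 mm in front (-x) of the caddy's origin; at y=+21 mm when shut and y=-51 mm when open.
- tray: Loose lime plastic sorting tray, open on top, 140 long (x) x 58 wide (y) x 34 mm high, walls and the dividers between its wells 4 mm thick, about 0.18 kg. Origin: middle of its underside; both ends are alike. It stands on the table.
- canister: Lidded ceramic canister, 86 mm across, 128 mm high, standing; origin: middle of its underside. Leave it alone.
- reamer: Stainless bead reamer lying along its own x, 150 mm long, 16 mm wide, 14 mm high; origin on the table near its middle. Leave it alone.
- crimper: Aluminium lever-action bead crimper lying flat, 145 mm long along its own x, handles to -x and spread about 70 mm wide, 15 mm high; origin under its pivot. Leave it alone.
Mind the look-alikes: they are no part of the job. Of the things like the caddy, leave any that is red; of the rest the larger one is meant. Several things look just like the tray: the one meant starts farthest to the robot's left.

How it is judged:
By the outcome, as a careful person would: the job done as asked, in the order asked, and still so for the second after the job is handed in, with the robot touching nothing.
It also fails if it takes over 72 s, if anything falls off the work surface, if the arm or the gripper's body presses on something with over 40 N, if the wrist force passes 120 N, or if a joint passes its speed limit or range.

## Working session

There is one attempt and no reset: what is moved stays moved. The work goes in short steps, Python scripts to look and compute and a tool call to move; the robot and the scene stay as the last step left them, time stands still between calls to the robot, and variables do not carry over. Pictures are saved under pics/ and viewed, at most 10 in all, crops included, and the job is handed in when it is done.

Besides the shell and the picture viewer there is one more tool, called after "Emit:" by a JSON object that holds its "fn" and its "kwargs", one argument or row to a line. carry_out: Moves the arm, as the interface text tells. Its arguments: {"type":"object","properties":{"commands":{"type":"array","items":{"type":"array","items":{"type":"number"}}},"jaw":{"type":"number"}},"required":["commands"]}

```bash
ls; mkdir -p pics
cat > h.py <<'E'
from bench import *
import numpy as np, cv2
def snap(n):
    s=snapshot(n); return s
def pts(s):
    h,w=s["range_z"].shape; u,v=np.meshgrid(np.arange(w),np.arange(h)); z=s["range_z"]
    P=np.stack([(u-s["cx"])/s["fx"]*z,(v-s["cy"])/s["fy"]*z,z],-1)
    return (P-s["t"])@s["R"]   # R^T (P-t)
def save(s,n,crop=None,k=1):
    im=cv2.cvtColor(s["img"],cv2.COLOR_RGB2BGR)
    if crop: a,b,c,d=crop; im=im[b:d,a:c]
    cv2.imwrite("pics/"+n,cv2.resize(im,None,fx=k,fy=k))
E
python3 - <<'E'
from h import *
a=snap("top");b=snap("side")
np.savez("s0.npz",**{"top_"+k:v for k,v in a.items()},**{"side_"+k:v for k,v in b.items()})
save(a,"t0.png");save(b,"d0.png")
for s in(a,b): print(s["fx"],s["R"],s["t"],-s["R"].T@s["t"])
print(get_obs())
E
```

```text
pics
458.6205011046259 [[ 0.01722056 -0.99980814 -0.00933493]
 [-0.98946272 -0.0156985  -0.14393432]
 [ 0.14376016  0.0117152  -0.98954321]] [-0.01618985  0.5575355   1.17245835] [ 0.38338658 -0.02116986  1.24029557]
509.37301730309645 [[-0.99778598 -0.06646382 -0.002389  ]
 [-0.03142043  0.50274916 -0.86386112]
 [ 0.05861658 -0.86187345 -0.50372439]] [0.51214236 0.08552079 1.2114486 ] [0.4426846  1.03515881 0.68533779]
{'time': 0.1, 'joint_positions': array([-1.20611819e+00,  8.78824976e-02,  1.37206735e+00,  1.13772753e-05,
        1.68358965e+00, -1.03078893e-01]), 'qvel': array([-0.00047444, -0.00028146, -0.00424534,  0.00013133,  0.00156662,
        0.00094191]), 'joint_torque': array([ 2.56260340e-03, -3.41255522e+01, -3.03299654e+01,  7.21981446e-02,
        3.04870738e-02, -9.51519473e-05]), 'tool_pos': array([ 0.24782498, -0.4904651 ,  0.20443859]), 'ee_rot': array([-3.13965731e+00, -2.11570821e-04,  4.67758099e-01]), 'wrist_force': array([-0.30572671,  1.06495961, -0.42799249]), 'wrist_torque': array([-0.00189387,  0.01157328,  0.00758091]), 'finger_force': 0.0, 'width': 0.09388454946356532}
```

View pics/t0.png

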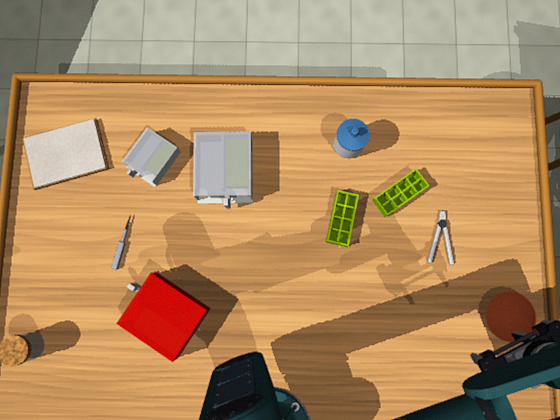

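View pics/d0.png

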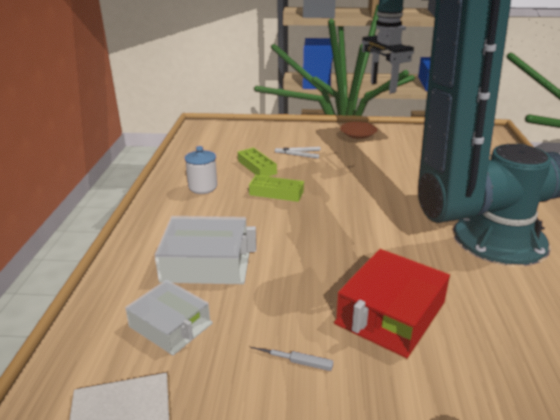

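Top view: white caddies at (222,167), which is the larger, and (150,155), plus a red one at (163,315); the meant one is (222,167). Lime trays are at (343,218) and (401,192). Image left is +y, so the tray at (343,218) is farthest left. The caddy's handle is near (228,201). I'll confirm this in a crop.

Run:
```python
from h import *
d=np.load("s0.npz")
a={k[4:]:d[k] for k in d if k.startswith("top_")}
save(a,"c0.png",(110,110,450,270),2.3)
P=pts(a); im=a["img"]; hsv=cv2.cvtColor(im,cv2.COLOR_RGB2HSV)
m=cv2.inRange(hsv,(30,150,60),(50,255,255))
n,l,st,c=cv2.connectedComponentsWithStats(m)
for i in range(1,n):
    if st[i,4]<150: continue
    q=P[(l==i)]; 
    top=q[q[:,2]>np.percentile(q[:,2],80)-.006]
    print("lime",c[i],st[i,4],np.percentile(q[:,2],[5,50,95]))
    top=q[q[:,2]>0.028]
    if len(top)>20: 
        r=cv2.minAreaRect((top[:,:2]*1000).astype(np.float32)); print(r,cv2.boxPoints(r).round(1).tolist())
# heights around caddies
for r in range(125,212,6): print(r,[int(1000*P[r,x,2]) for x in range(186,262,4)])
print(P[130,222],P[200,222])
```

```text
lime [400.21771523 192.41142384] 1208 [0.00148812 0.01012095 0.03609331]
((525.2344970703125, -209.8584747314453), (58.02474594116211, 472.06817626953125), 36.088191986083984) [[362.79998779296875, -36.20000076293945], [640.7999877929688, -417.70001220703125], [687.7000122070312, -383.5], [409.6000061035156, -2.0]]
lime [342.12068966 217.96223317] 1218 [0.00158552 0.0097364  0.03596265]
((484.58074951171875, -145.437255859375), (101.60360717773438, 303.9856872558594), 57.638404846191406) [[329.0, -107.0], [585.7999877929688, -269.70001220703125], [640.2000122070312, -183.89999389648438], [383.3999938964844, -21.200000762939453]]
125 [-3, 5, 5, 0, -1, 0, 2, 1, -1, 0, 0, 3, 1, -1, 4, 0, 3, 0, 2]
131 [0, 2, -2, 3, 0, 1, -2, 2, 0, 0, 3, 70, 70, 69, 67, 72, 71, 3, -3]
137 [0, 0, 70, 68, 71, 72, 75, 72, 71, 71, 70, 72, 71, 74, 73, 72, 72, -2, 0]
143 [2, 0, 69, 74, 71, 72, 77, 74, 75, 75, 71, 73, 73, 71, 71, 68, 73, 0, 0]
149 [0, 2, 72, 74, 69, 73, 73, 72, 75, 72, 70, 73, 69, 70, 73, 74, 71, -1, 0]
155 [-2, 2, 69, 74, 67, 71, 70, 70, 72, 71, 73, 72, 73, 73, 69, 70, 73, 3, 0]
161 [-1, 3, 77, 70, 71, 75, 74, 70, 70, 72, 71, 73, 73, 70, 67, 74, 73, 2, 3]
167 [1, -2, 72, 73, 70, 73, 70, 75, 71, 76, 75, 70, 70, 72, 70, 71, 71, 0, 1]
173 [0, 2, 72, 73, 75, 69, 72, 72, 73, 70, 72, 73, 79, 71, 77, 73, 76, 1, -1]
179 [-1, 0, 74, 72, 74, 65, 73, 72, 71, 73, 73, 70, 70, 73, 71, 75, 73, 0, -1]
185 [0, 1, 73, 74, 71, 72, 73, 68, 77, 73, 74, 73, 78, 71, 71, 75, 70, 3, -4]
191 [1, 0, 72, 75, 75, 73, 72, 76, 72, 71, 71, 77, 76, 72, 75, 71, 72, 0, 0]
197 [0, -1, 0, 20, 5, 3, 5, 8, 6, 6, 83, 41, 5, 9, 9, 5, 10, -1, -1]
203 [3, 4, 1, 1, 0, 4, 0, 0, 0, 0, 87, 44, 0, -1, -2, 0, 2, 2, 0]
209 [2, 1, 4, 1, 4, 0, -4, 1, 3, 0, -6, -1, 0, 2, 3, -2, 2, -3, -3]
[ 0.79739855  0.14713082 -0.00270855] [0.59585981 0.13913768 0.00661687]
```

View pics/c0.png

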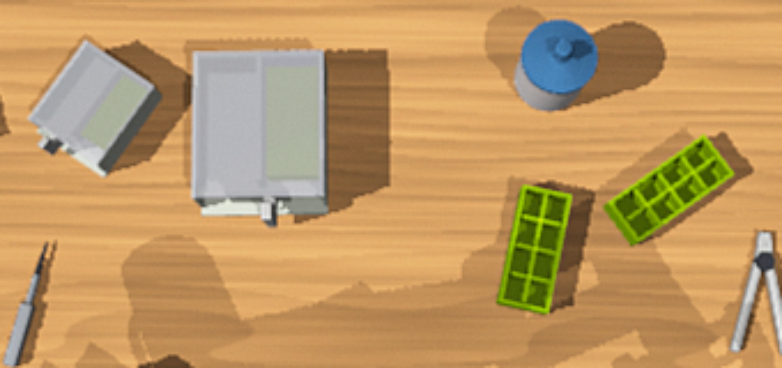

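The crop confirms it: the large white caddy spans crop (192–327, 50–215), with its left compartment empty and a stowed tray at right. Its handle is at (268,210), so the door is partly open. The meant tray is at crop (537,248). The next step is to measure both precisely.

```bash
cat >> h.py <<'E'
def cast(s,uv,z):
    uv=np.asarray(uv,float).reshape(-1,2)
    d=np.c_[(uv[:,0]-s["cx"])/s["fx"],(uv[:,1]-s["cy"])/s["fy"],np.ones(len(uv))]@s["R"]
    C=-s["R"].T@s["t"]; return C+d*((z-C[2])/d[:,2])[:,None]
def big(m):
    n,l,st,c=cv2.connectedComponentsWithStats(m.astype(np.uint8)); i=1+np.argmax(st[1:,4]); return l==i
def rect(s,m,z):
    v,u=np.nonzero(m); q=cast(s,np.c_[u,v],z)[:,:2]*1000
    c,wh,a=cv2.minAreaRect(q.astype(np.float32)); return np.round(c,1),np.round(wh,1),round(a,2)
def edges(s,m,z):
    """line fit of each side: extremal pixels per row / col -> world lines"""
    out={}
    vs=np.nonzero(m.any(1))[0]; us=np.nonzero(m.any(0))[0]
    k=max(3,len(vs)//8); j=max(3,len(us)//8)
    L=[];R=[];T=[];B=[]
    for v in vs[k:-k]:
        u=np.nonzero(m[v])[0]; L.append((u[0]-.5,v));R.append((u[-1]+.5,v))
    for u in us[j:-j]:
        v=np.nonzero(m[:,u])[0]; T.append((u,v[0]-.5));B.append((u,v[-1]+.5))
    for n,e in zip(("+y","-y","+x","-x"),(L,R,T,B)):
        q=cast(s,e,z)[:,:2]*1000
        vx,vy,x,y=cv2.fitLine(q.astype(np.float32),cv2.DIST_HUBER,0,.01,.01).ravel()
        out[n]=(round(float(x),1),round(float(y),1),round(float(np.degrees(np.arctan2(vy,vx))),2))
    return out
def lime_mask(s,u0,u1,v0,v1):
    hsv=cv2.cvtColor(s["img"],cv2.COLOR_RGB2HSV); m=cv2.inRange(hsv,(30,150,60),(50,255,255))
    w=np.zeros_like(m); w[v0:v1,u0:u1]=m[v0:v1,u0:u1]; return big(w)
E
python3 - <<'E'
from h import *
import bench; print([n for n in dir(bench) if n[0]!='_'])
d=np.load("s0.npz")
a={k[4:]:d[k] for k in d if k.startswith("top_")}; b={k[5:]:d[k] for k in d if k.startswith("side_")}
P=pts(a); z=P[...,2]
w=np.zeros(z.shape,bool); w[120:215,184:265]=1
m=big(w&(z>.058)&(z<.1)); 
roof=cv2.morphologyEx(m.astype(np.uint8),cv2.MORPH_OPEN,np.ones((7,7)))>0
print("roof",rect(a,roof,.072),edges(a,roof,.072))
h=w&(z>.078)&(np.arange(420)[:,None]>193); v,u=np.nonzero(h); print("handle px",list(zip(u,v)))
q=cast(a,np.c_[u,v],.085)*1000; print("handle top",q[:,:2].min(0),q[:,:2].max(0),q.mean(0))
t=lime_mask(a,320,365,180,255); print("tray",rect(a,t,.034),edges(a,t,.034))
# side view handle
Pb=pts(b); zb=Pb[...,2]; c=(np.abs(Pb[...,0]-.59)<.04)&(np.abs(Pb[...,1]-.12)<.1)&(zb>.076)&(zb<.095)
v,u=np.nonzero(c); print("side handle",len(u),np.c_[u,v].min(0),np.c_[u,v].max(0),Pb[c].mean(0),Pb[c].min(0),Pb[c].max(0))
ro=(np.abs(Pb[...,0]-.69)<.13)&(np.abs(Pb[...,1]-.13)<.12)&(zb>.064)&(zb<.078); ro=cv2.morphologyEx(big(ro).astype(np.uint8),cv2.MORPH_OPEN,np.ones((5,5)))>0
print("side roof",rect(b,ro,.072))
tb=lime_mask(b,245,307,172,205); print("side tray",rect(b,tb,.034))
E
```

```text
['IKError', 'close_job', 'get_obs', 'grip_point_offset', 'snapshot']
roof (array([683.1, 132.8]), array([171.9, 149.7]), 2.29) {'+y': (686.0, 208.9, 2.46), '-y': (683.4, 58.0, 3.1), '+x': (768.2, 148.5, -89.19), '-x': (597.1, 135.6, -87.29)}
handle px [(np.int64(242), np.int64(194)), (np.int64(206), np.int64(195)), (np.int64(225), np.int64(197)), (np.int64(226), np.int64(197)), (np.int64(227), np.int64(197)), (np.int64(224), np.int64(198)), (np.int64(225), np.int64(198)), (np.int64(226), np.int64(198)), (np.int64(227), np.int64(198)), (np.int64(228), np.int64(198)), (np.int64(224), np.int64(199)), (np.int64(225), np.int64(199)), (np.int64(226), np.int64(199)), (np.int64(227), np.int64(199)), (np.int64(228), np.int64(199)), (np.int64(224), np.int64(200)), (np.int64(225), np.int64(200)), (np.int64(226), np.int64(200)), (np.int64(227), np.int64(200)), (np.int64(228), np.int64(200)), (np.int64(224), np.int64(201)), (np.int64(225), np.int64(201)), (np.int64(226), np.int64(201)), (np.int64(227), np.int64(201)), (np.int64(228), np.int64(201)), (np.int64(262), np.int64(201)), (np.int64(224),
[... 486 characters left out ...]
t64(204)), (np.int64(225), np.int64(205)), (np.int64(227), np.int64(207)), (np.int64(233), np.int64(207)), (np.int64(211), np.int64(209))]
handle top [558.62471759  26.51995479] [598.75612598 187.5755812 ] [579.87403417 118.78900844  85.        ]
tray (array([ 548.9, -184.8]), array([ 60.6, 143.5]), 78.38) {'+y': (547.2, -153.5, -11.68), '-y': (548.2, -215.7, -11.91), '+x': (606.8, -182.7, -38.77), '-x': (487.2, -185.2, -41.91)}
side handle 49 [247 227] [255 232] [0.57855154 0.12265618 0.08163613] [0.56922595 0.11207417 0.07600743] [0.58788733 0.12862105 0.08671757]
side roof (array([681. , 140.1]), array([171.6, 157.7]), 1.8)
side tray (array([ 548.2, -171.9]), array([147. , 140.2]), 86.79)
```

```bash
cat >> h.py <<'E'
from scipy.spatial.transform import Rotation as Ro
CO=np.array([683.5,133.0]); CY=2.4
def cad(x,y):
    c,s=np.cos(np.radians(CY)),np.sin(np.radians(CY)); return CO+[c*x-s*y,s*x+c*y]
def go(x,y,z,yaw,tilt=0):
    """mm, deg; shift (m) and rotvec in the present tool frame to pose; tilt swings fingertips to tool +x"""
    o=get_obs(); R0=Ro.from_euler("xyz",o["ee_rot"])
    R1=Ro.from_euler("z",yaw,degrees=True)*Ro.from_euler("y",-tilt,degrees=True)*Ro.from_euler("x",180,degrees=True)
    d=R0.inv().apply(np.array([x,y,z])/1000-o["tool_pos"]); r=(R0.inv()*R1).as_rotvec()
    print("to",np.round([x,y,z],1),"shift",d.round(4),"rot",r.round(4),"norm",round(float(np.linalg.norm(d)),3))
def ob():
    o=get_obs(); print(round(o["time"],2),(o["tool_pos"]*1000).round(1),np.degrees(o["ee_rot"]).round(2),"F",o["wrist_force"].round(1),"w",round(o["width"]*1000,1),"q",o["joint_positions"].round(3))
E
python3 - <<'E'
from h import *
ob(); p=cad(-104,22); go(*p,200,CY)
a=np.load("s0.npz"); s={k[4:]:a[k] for k in a if k.startswith("top_")}; print(cast(s,[[226,200.8]],.085), cad(-104,-9))
E
```

```text
0.1 [ 247.8 -490.5  204.4] [-1.7989e+02 -1.0000e-02  2.6800e+01] F [-0.3  1.1 -0.4] w 93.9 q [-1.206  0.088  1.372  0.     1.684 -0.103]
to [578.7 150.6 200. ] shift [ 0.5844 -0.423   0.0054] rot [-2.000e-03  2.000e-04  4.259e-01] norm 0.721
[[0.58044423 0.11863924 0.085     ]] [579.96810655 119.65282654]
```

Emit:
{"fn": "carry_out", "kwargs": {
  "commands": [
    [0.039,-0.028,0,0,0,0.085],
    [0.078,-0.056,0,0,0,0.17],
    [0.117,-0.084,0,0,0,0.255],
    [0.156,-0.112,0,0,0,0.34],
    [0.195,-0.141,0,0,0,0.426]
  ],
  "jaw": 0
}}

```text
time: 0.6
tool_pos: [0.3588, -0.2753, 0.205]
ee_rot: [-3.141, 0.0, 0.038]
wrist_force: [0.7, -0.7, 0.5]
width: 0.0575
finger_force: 0.0
```

Emit:
{"fn": "carry_out", "kwargs": {
  "commands": [
    [0.024,-0.042,0,0,0,0],
    [0.048,-0.084,0,0,0,0],
    [0.072,-0.126,0,0,0,0],
    [0.096,-0.168,0,0,0,0],
    [0.119,-0.209,0,0,0,0]
  ]
}}

```text
time: 1.1
tool_pos: [0.4689, -0.0613, 0.2051]
ee_rot: [3.142, 0.0, 0.042]
wrist_force: [0.2, -0.6, 0.1]
width: 0.0177
finger_force: 0.0
```

```bash
python3 -c "
from h import *
ob(); go(*cad(-104,22),150,CY)"
```

```text
1.1 [468.9 -61.3 205.1] [1.80e+02 2.00e-02 2.41e+00] F [ 0.2 -0.6  0.1] w 17.7 q [-0.25  -0.085  1.544 -0.     1.683  1.279]
to [578.7 150.6 150. ] shift [ 0.1186 -0.2071  0.0551] rot [0.0001 0.0003 0.0002] norm 0.245
```

Emit:
{"fn": "carry_out", "kwargs": {
  "commands": [
    [0.024,-0.041,0.011,0,0,0],
    [0.048,-0.083,0.022,0,0,0],
    [0.072,-0.125,0.033,0,0,0],
    [0.096,-0.167,0.044,0,0,0],
    [0.1186,-0.207,0.055,0,0,0]
  ]
}}

```text
time: 1.6
tool_pos: [0.5788, 0.1505, 0.1493]
ee_rot: [3.141, 0.001, 0.042]
wrist_force: [-0.2, -0.8, 0.1]
width: 0.0004
finger_force: 0.0
```

Emit:
{"fn": "carry_out", "kwargs": {
  "commands": [
    [0,0,0.03,0,0,0],
    [0,0,0.055,0,0,0],
    [0,0,0.08,0,0,0],
    [0,0,0.095,0,0,0],
    [0,0,0.095,0,0,0]
  ]
}}

```text
time: 2.1
tool_pos: [0.5762, 0.148, 0.0521]
ee_rot: [3.141, 0.007, 0.042]
wrist_force: [-0.5, -0.4, -0.4]
width: 0.0005
finger_force: 0.0
```

```bash
python3 -c "
from h import *
ob(); go(*cad(-104,9.5),55,CY); go(*cad(-104,-32.5),55,CY)
s=snap('top'); save(s,'t1.png',(180,110,280,230),5)"
```

```text
2.1 [576.2 148.   52.1] [179.95   0.38   2.39] F [-0.5 -0.4 -0.4] w 0.5 q [ 0.156  0.267  1.472 -0.     1.409  1.685]
to [579.2 138.1  55. ] shift [ 0.0026  0.01   -0.0029] rot [ 0.0008  0.0066 -0.0001] norm 0.011
to [581.   96.2  55. ] shift [ 0.0026  0.052  -0.0029] rot [ 0.0008  0.0066 -0.0001] norm 0.052
```

View pics/t1.png

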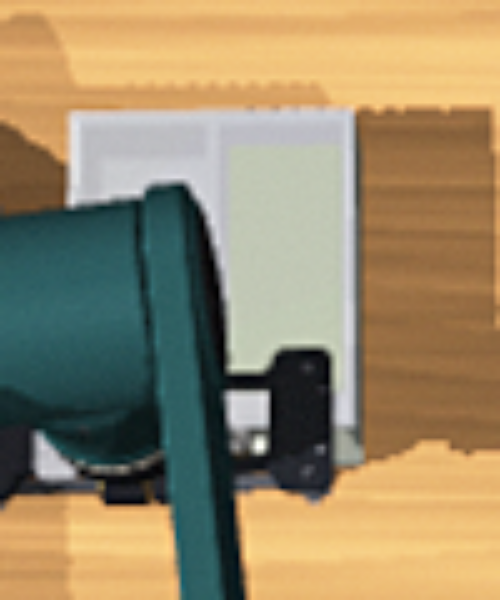

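The enlarged top view shows the handle at crop (258,442), with the closed fingers on its left (+y) side. Push it towards -y.

Emit:
{"fn": "carry_out", "kwargs": {
  "commands": [
    [0.001,0.005,0,0,0.006,0],
    [0.002,0.01,0,0,0.006,0],
    [0.002,0.015,0,0,0.006,0],
    [0.002,0.02,0,0,0.006,0],
    [0.002,0.025,0,0,0.006,0]
  ]
}}

```text
time: 2.65
tool_pos: [0.5821, 0.1232, 0.0563]
ee_rot: [-3.141, -0.008, 0.042]
wrist_force: [-0.2, 1.4, -0.2]
width: -0.0
finger_force: 0.6
```

Emit:
{"fn": "carry_out", "kwargs": {
  "commands": [
    [0,0.005,0,0,0,0],
    [0,0.01,0,0,0,0],
    [0,0.014,0,0,0,0],
    [0,0.018,0,0,0,0],
    [0,0.02,0,0,0,0]
  ]
}}

```text
time: 3.15
tool_pos: [0.5823, 0.1031, 0.0553]
ee_rot: [3.141, -0.006, 0.042]
wrist_force: [-0.2, 1.9, 1.0]
width: 0.0007
finger_force: 0.5
```

```bash
python3 -c "
from h import *
ob(); go(*cad(-104,-32.5),55,CY)"
```

```text
3.15 [582.3 103.1  55.3] [179.99  -0.33   2.38] F [-0.2  1.9  1. ] w 0.7 q [ 0.08   0.248  1.488 -0.     1.399  1.609]
to [581.   96.2  55. ] shift [-0.0016  0.0068  0.0003] rot [ 0.0002 -0.0057 -0.0004] norm 0.007
```

Emit:
{"fn": "carry_out", "kwargs": {
  "commands": [
    [-0.001,0.002,0,0,0,0],
    [-0.001,0.004,0,0,0,0],
    [-0.001,0.005,0,0,0,0],
    [-0.001,0.005,0,0,0,0],
    [-0.001,0.005,0,0,0,0]
  ]
}}

```text
time: 3.65
tool_pos: [0.5815, 0.0992, 0.0554]
ee_rot: [-3.141, -0.006, 0.042]
wrist_force: [1.2, 3.7, -0.8]
width: 0.0004
finger_force: 2.0
```

Emit:
{"fn": "carry_out", "kwargs": {
  "commands": [
    [0,0.001,0,0,0,0],
    [0,0.002,0,0,0,0],
    [0,0.002,0,0,0,0],
    [0,0.002,0,0,0,0],
    [0,0.002,0,0,0,0]
  ]
}}

```text
time: 4.15
tool_pos: [0.5819, 0.0968, 0.0554]
ee_rot: [-3.141, -0.007, 0.042]
wrist_force: [1.8, 4.1, -1.1]
width: 0.0004
finger_force: 2.4
```

Run:
```python
from h import *
ob(); go(*cad(-104,-32.5),55,CY)
s=snap('side'); save(s,'d1.png',(130,190,290,300),4)
```

```text
4.15 [581.9  96.8  55.4] [-179.97   -0.38    2.4 ] F [ 1.8  4.1 -1.1] w 0.4 q [0.069 0.244 1.493 0.    1.397 1.597]
to [581.   96.2  55. ] shift [-0.001   0.0005  0.0004] rot [-0.0005 -0.0066  0.    ] norm 0.001
```

View pics/d1.png

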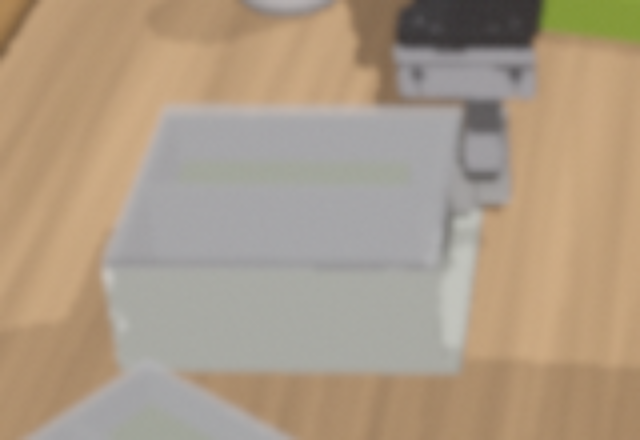

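The fingers are against the handle, which is near the right end of its travel at crop (485,150); the compartment mouth is clear. Back off, rise and go over the tray.

Emit:
{"fn": "carry_out", "kwargs": {
  "commands": [
    [0,-0.004,0,0,0,0],
    [0,-0.006,-0.02,0,0,0],
    [0,-0.006,-0.05,0,0,0],
    [0,-0.006,-0.08,0,0,0],
    [0,-0.006,-0.1,0,0,0]
  ],
  "jaw": 0
}}

```text
time: 4.7
tool_pos: [0.5813, 0.101, 0.1581]
ee_rot: [3.139, -0.008, 0.041]
wrist_force: [0.2, 0.2, 0.3]
width: 0.0005
finger_force: 0.0
```

Emit:
{"fn": "carry_out", "kwargs": {
  "commands": [
    [-0.015,0.045,0,0,0,0.05],
    [-0.03,0.09,0,0,0,0.1],
    [-0.045,0.135,0,0,0,0.15],
    [-0.06,0.18,0,0,0,0.2],
    [-0.07,0.225,0,0,0,0.246]
  ],
  "jaw": 1
}}

```text
time: 5.2
tool_pos: [0.5184, -0.128, 0.1554]
ee_rot: [3.14, -0.005, -0.207]
wrist_force: [0.2, -0.6, 0.3]
width: 0.037
finger_force: 0.0
```

```bash
cat >> h.py <<'E'
def caddy(s):
    P=pts(s); z=P[...,2]; w=np.zeros(z.shape,bool); w[120:215,184:265]=1
    m=big(w&(z>.058)&(z<.1)); roof=cv2.morphologyEx(m.astype(np.uint8),cv2.MORPH_OPEN,np.ones((7,7)))>0
    print("roof",rect(s,roof,.072),edges(s,roof,.072))
    h=w&(z>.078)&(np.arange(420)[:,None]>193); h=big(h); v,u=np.nonzero(h); print("handle",u.mean(),v.mean(),len(u),cast(s,[[u.mean(),v.mean()]],.085))
E
python3 - <<'E'
from h import *
ob(); go(514.6,-177.7,100,-11.7); go(514.6,-177.7,6,-11.7); s=snap('top'); caddy(s)
t=lime_mask(s,320,365,180,255); print("tray",rect(s,t,.034))
E
```

```text
5.2 [ 518.4 -128.   155.4] [179.91  -0.28 -11.86] F [ 0.2 -0.6  0.3] w 37.0 q [-3.480e-01  6.300e-02  1.496e+00 -1.000e-03  1.578e+00  1.430e+00]
to [ 514.6 -177.7  100. ] shift [0.0062 0.0493 0.0555] rot [ 0.0015 -0.0049 -0.0027] norm 0.074
to [ 514.6 -177.7    6. ] shift [0.0057 0.0492 0.1495] rot [ 0.0015 -0.0049 -0.0027] norm 0.157
roof (array([683.2, 132.5]), array([172.1, 149.9]), 2.45) {'+y': (686.0, 208.9, 2.46), '-y': (681.5, 57.4, 2.85), '+x': (769.5, 133.7, -87.22), '-x': (597.7, 122.0, -87.39)}
handle 242.05128205128204 200.4102564102564 39 [[0.58209655 0.07758203 0.085     ]]
tray (array([ 494.4, -173.6]), array([60.7, 32.2]), 78.28)
```

The door is fully open (handle y 77.6 against 77.7 expected) and the caddy hasn't moved. Now grip the tray.

Emit:
{"fn": "carry_out", "kwargs": {
  "commands": [
    [0.001,0.015,0,0,-0.005,0],
    [0.003,0.03,0.01,0,-0.005,0],
    [0.005,0.042,0.025,0,-0.005,0],
    [0.006,0.049,0.045,0,-0.005,0],
    [0.006,0.049,0.055,0,-0.005,0]
  ],
  "jaw": 1
}}

```text
time: 5.75
tool_pos: [0.515, -0.1742, 0.0964]
ee_rot: [-3.14, 0.004, -0.204]
wrist_force: [-0.5, -0.8, -0.5]
width: 0.081
finger_force: 0.0
```

Emit:
{"fn": "carry_out", "kwargs": {
  "commands": [
    [0,0,0.02,0,0,0],
    [0,0,0.04,0,0,0],
    [0,0,0.05,0,0,0],
    [0,0,0.05,0,0,0],
    [0,0,0.05,0,0,0]
  ]
}}

```text
time: 6.25
tool_pos: [0.5169, -0.1741, 0.0502]
ee_rot: [-3.14, -0.001, -0.203]
wrist_force: [-0.2, 0.2, 0.9]
width: 0.0938
finger_force: 0.0
```

Run:
```python
from h import *
ob(); go(514.6,-177.7,7,-11.7)
```

```text
6.25 [ 516.9 -174.1   50.2] [-1.7992e+02 -6.0000e-02 -1.1660e+01] F [-0.2  0.2  0.9] w 93.8 q [-0.43   0.159  1.605  0.002  1.376  1.344]
to [ 514.6 -177.7    7. ] shift [-0.0016  0.0041  0.0432] rot [-0.0013 -0.001   0.0008] norm 0.043
```

Emit:
{"fn": "carry_out", "kwargs": {
  "commands": [
    [-0.001,0.002,0.015,0,0,0],
    [-0.0015,0.004,0.03,0,0,0],
    [-0.0015,0.004,0.039,0,0,0],
    [-0.0015,0.004,0.043,0,0,0],
    [-0.0015,0.004,0.043,0,0,0]
  ],
  "jaw": 1
}}

```text
time: 6.75
tool_pos: [0.5145, -0.1779, 0.0071]
ee_rot: [-3.14, -0.001, -0.204]
wrist_force: [-0.6, 0.1, -0.4]
width: 0.0936
finger_force: 0.0
```

Emit:
{"fn": "carry_out", "kwargs": {
  "commands": [
    [0,0,0,0,0,0],
    [0,0,0,0,0,0],
    [0,0,0,0,0,0],
    [0,0,0,0,0,0],
    [0,0,0,0,0,0]
  ],
  "jaw": 0.4
}}

```text
time: 7.25
tool_pos: [0.5144, -0.1781, 0.0072]
ee_rot: [-3.14, -0.001, -0.204]
wrist_force: [-0.2, 0.6, 1.4]
width: 0.0578
finger_force: 30.1
```

Run:
```python
from h import *
ob()
```

```text
7.25 [ 514.4 -178.1    7.2] [-1.7993e+02 -7.0000e-02 -1.1700e+01] F [-0.2  0.6  1.4] w 57.8 q [-4.380e-01  1.990e-01  1.652e+00  1.000e-03  1.290e+00  1.336e+00]
```

Emit:
{"fn": "carry_out", "kwargs": {
  "commands": [
    [0,0,-0.01,0,0,0],
    [0,0,-0.03,0,0,0],
    [-0.01,0,-0.05,0,0,-0.02],
    [-0.03,0,-0.055,0,0,-0.06],
    [-0.05,-0.01,-0.055,0,0,-0.1]
  ]
}}

```text
time: 7.75
tool_pos: [0.4677, -0.159, 0.0638]
ee_rot: [3.141, -0.003, -0.104]
wrist_force: [-0.7, 1.1, -2.3]
width: 0.0577
finger_force: 30.0
```

```bash
sed -i 's/CY=2.4/CY=2.5/' h.py
python3 - <<'E'
from h import *
ob(); go(*cad(-225,36),60,CY)
s=snap("side"); save(s,"d2.png",(230,120,390,240),4)
E
```

```text
7.75 [ 467.7 -159.    63.8] [179.99  -0.2   -5.94] F [-0.7  1.1 -2.3] w 57.7 q [-4.430e-01  3.400e-02  1.714e+00  1.000e-03  1.391e+00  1.231e+00]
to [457.1 159.2  60. ] shift [-0.0434 -0.3154  0.0036] rot [ 0.0004 -0.0035 -0.1473] norm 0.318
```

View pics/d2.png

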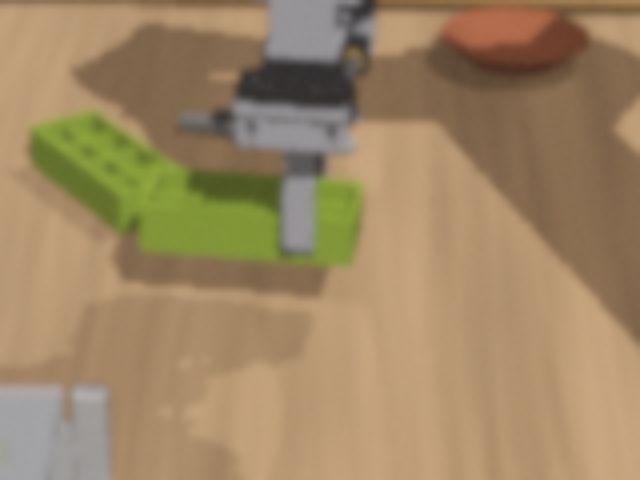

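The tray is held level in the gripper at crop (250,220). The next move carries it to in front of the bay.

Emit:
{"fn": "carry_out", "kwargs": {
  "commands": [
    [-0.005,-0.03,0,0,0,-0.02],
    [-0.009,-0.063,0,0,0,-0.04],
    [-0.013,-0.095,0,0,0,-0.06],
    [-0.018,-0.126,0,0,0,-0.08],
    [-0.022,-0.158,0,0,0,-0.1]
  ]
}}

```text
time: 8.3
tool_pos: [0.4616, 0.0025, 0.0623]
ee_rot: [-3.14, -0.001, -0.004]
wrist_force: [0.3, 0.1, -2.9]
width: 0.0576
finger_force: 30.0
```

Run:
```python
from h import *
ob(); go(*cad(-225,36),60,CY)
```

```text
8.3 [461.6   2.5  62.3] [-1.7993e+02 -5.0000e-02 -2.4000e-01] F [ 0.3  0.1 -2.9] w 57.6 q [-1.190e-01 -3.500e-02  1.786e+00  1.000e-03  1.390e+00  1.456e+00]
to [457.1 159.2  60. ] shift [-0.0051 -0.1566  0.0025] rot [-0.0012 -0.0009 -0.0477] norm 0.157
```

Emit:
{"fn": "carry_out", "kwargs": {
  "commands": [
    [-0.001,-0.035,0,0,0,-0.012],
    [-0.002,-0.07,0,0,0,-0.024],
    [-0.003,-0.105,0,0,0,-0.036],
    [-0.005,-0.135,0,0,0,-0.048],
    [-0.005,-0.157,0.003,0,0,-0.048]
  ]
}}

```text
time: 8.8
tool_pos: [0.4575, 0.1604, 0.0598]
ee_rot: [-3.14, -0.002, 0.045]
wrist_force: [0.9, -0.8, -1.9]
width: 0.0575
finger_force: 30.0
```

Emit:
{"fn": "carry_out", "kwargs": {
  "commands": [
    [0,0,0.01,0,0,0],
    [0,0,0.02,0,0,0],
    [0,0,0.03,0,0,0],
    [0,0,0.04,0,0,0],
    [0,0,0.04,0,0,0]
  ]
}}

```text
time: 9.3
tool_pos: [0.456, 0.1572, 0.017]
ee_rot: [-3.141, 0.004, 0.042]
wrist_force: [-0.6, -0.4, -2.4]
width: 0.058
finger_force: 30.0
```

Run:
```python
from h import *
ob(); go(*cad(-225,36),19,CY); go(*cad(-100,36),19,CY)
s=snap("top"); save(s,"t2.png",(180,110,280,270),4)
t=lime_mask(s,180,230,190,300); print("tray",rect(s,t,.046),edges(s,t,.046))
t=lime_mask(snap("side"),200,330,195,320)
```

```text
9.3 [456.  157.2  17. ] [-179.99    0.2     2.42] F [-0.6 -0.4 -2.4] w 58.0 q [2.140e-01 6.000e-02 1.787e+00 1.000e-03 1.298e+00 1.742e+00]
to [457.1 159.2  19. ] shift [ 0.0013 -0.0019 -0.002 ] rot [-0.0002  0.0035 -0.0014] norm 0.003
to [582.  164.6  19. ] shift [ 0.1263 -0.0021 -0.0025] rot [-0.0002  0.0035 -0.0014] norm 0.126
tray (array([531.3, 158.5]), array([61.5, 58.1]), 1.92) {'+y': (530.9, 155.1, 55.96), '-y': (532.4, 129.2, -2.55), '+x': (562.2, 160.6, -84.48), '-x': (540.3, 156.7, 35.28)}
```

View pics/t2.png

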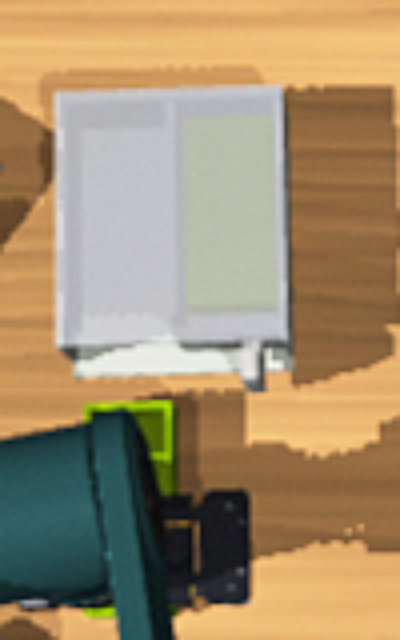

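The top view shows the tray's front end at crop (130,405), lined up with the empty bay; the open door's handle is at (252,375). A small +y correction goes in with the first insertion step.

Emit:
{"fn": "carry_out", "kwargs": {
  "commands": [
    [0.005,-0.003,-0.002,0,0.003,0],
    [0.015,-0.003,-0.002,0,0.003,0],
    [0.03,-0.003,-0.002,0,0.003,0],
    [0.045,-0.003,-0.002,0,0.003,0],
    [0.055,-0.003,-0.002,0,0.003,0]
  ]
}}

```text
time: 9.9
tool_pos: [0.5147, 0.164, 0.0221]
ee_rot: [-3.14, -0.006, 0.044]
wrist_force: [-0.3, 0.3, -2.4]
width: 0.0578
finger_force: 30.0
```

Run:
```python
from h import *
ob(); go(*cad(-100,36.6),19,CY)
```

```text
9.9 [514.7 164.   22.1] [-179.92   -0.37    2.5 ] F [-0.3  0.3 -2.4] w 57.8 q [0.203 0.17  1.653 0.    1.312 1.73 ]
to [582.  165.2  19. ] shift [0.0673 0.0018 0.0036] rot [-0.0014 -0.0065  0.0001] norm 0.067
```

Emit:
{"fn": "carry_out", "kwargs": {
  "commands": [
    [0.008,0.001,0.002,0,-0.004,0],
    [0.02,0.0015,0.002,0,-0.004,0],
    [0.032,0.0015,0.002,0,-0.004,0],
    [0.04,0.0015,0.002,0,-0.004,0],
    [0.045,0.0015,0.002,0,-0.004,0]
  ]
}}

```text
time: 10.4
tool_pos: [0.5584, 0.1643, 0.0196]
ee_rot: [-3.14, -0.0, 0.044]
wrist_force: [-0.7, 0.9, -3.4]
width: 0.0576
finger_force: 30.0
```

Run:
```python
from h import *
ob(); go(*cad(-100,36.6),19,CY)
```

```text
10.4 [558.4 164.3  19.6] [-1.7993e+02 -2.0000e-02  2.5000e+00] F [-0.7  0.9 -3.4] w 57.6 q [1.880e-01 2.640e-01 1.545e+00 1.000e-03 1.332e+00 1.715e+00]
to [582.  165.2  19. ] shift [0.0236 0.0001 0.0006] rot [-0.0012 -0.0003 -0.    ] norm 0.024
```

Emit:
{"fn": "carry_out", "kwargs": {
  "commands": [
    [0.008,0,0,0,0,0],
    [0.016,0,0,0,0,0],
    [0.022,0,0,0,0,0],
    [0.022,0,0.003,0,0,0],
    [0.022,0,0.006,0,0,0]
  ]
}}

```text
time: 10.9
tool_pos: [0.5794, 0.1652, 0.0133]
ee_rot: [-3.14, 0.0, 0.044]
wrist_force: [-0.1, 0.6, -1.3]
width: 0.0579
finger_force: 30.0
```

Run:
```python
from h import *
ob(); go(*cad(-101,36.6),13.2,CY)
```

```text
10.9 [579.4 165.2  13.3] [-1.7994e+02  1.0000e-02  2.5100e+00] F [-0.1  0.6 -1.3] w 57.9 q [1.830e-01 3.120e-01 1.497e+00 1.000e-03 1.332e+00 1.710e+00]
to [581.  165.2  13.2] shift [0.0016 0.0001 0.0001] rot [-0.0011  0.0002  0.0001] norm 0.002
```

Emit:
{"fn": "carry_out", "kwargs": {
  "commands": [
    [0,0,0,0,0,0],
    [0,0,0,0,0,0],
    [0,0,0,0,0,0],
    [0,0,0,0,0,0],
    [0,0,-0.01,0,0,0]
  ],
  "jaw": 0.8
}}

```text
time: 11.4
tool_pos: [0.5782, 0.165, 0.0226]
ee_rot: [-3.141, 0.003, 0.044]
wrist_force: [-0.2, -0.9, 0.3]
width: 0.0753
finger_force: 0.0
```

Emit:
{"fn": "carry_out", "kwargs": {
  "commands": [
    [0,0,-0.02,0,0,0],
    [0,0,-0.045,0,0,0],
    [0,0,-0.075,0,0,0],
    [-0.03,0,-0.1,0,0,0],
    [-0.07,0,-0.11,0,0,0]
  ]
}}

```text
time: 11.9
tool_pos: [0.5116, 0.1623, 0.1378]
ee_rot: [-3.139, -0.007, 0.043]
wrist_force: [0.1, 0.4, 1.0]
width: 0.0753
finger_force: 0.0
```

Run:
```python
from h import *
ob(); go(*cad(-200,36),100,CY,45)
s=snap("top"); t=lime_mask(s,180,240,190,300); print("tray",rect(s,t,.040),edges(s,t,.040)); caddy(s)
```

```text
11.9 [511.6 162.3 137.8] [-179.87   -0.41    2.47] F [0.1 0.4 1. ] w 75.3 q [2.010e-01 7.500e-02 1.518e+00 1.000e-03 1.541e+00 1.729e+00]
to [482.1 160.2 100. ] shift [-0.0298  0.0009  0.0376] rot [-0.0019  0.7782 -0.0014] norm 0.048
tray (array([587.3, 150.7]), array([24.5, 33.5]), 6.69) {'+y': (586.9, 168.0, 2.17), '-y': (587.4, 133.9, -9.64), '+x': (599.3, 151.1, -89.11), '-x': (580.4, 149.7, -85.3)}
roof (array([683. , 132.5]), array([171.7, 150.1]), 2.33) {'+y': (673.3, 190.9, 22.08), '-y': (685.2, 56.7, 1.41), '+x': (768.2, 150.7, -89.19), '-x': (598.8, 111.9, -89.68)}
handle 206.873576309795 205.46697038724375 878 [[0.56758791 0.16716344 0.085     ]]
```

Emit:
{"fn": "carry_out", "kwargs": {
  "commands": [
    [-0.01,0,0,0,0.13,0],
    [-0.02,0,0.01,0,0.26,0],
    [-0.03,0,0.02,0,0.39,0],
    [-0.03,0,0.03,0,0.52,0],
    [-0.03,0,0.037,0,0.65,0]
  ],
  "jaw": 0
}}

```text
time: 12.45
tool_pos: [0.4795, 0.161, 0.0979]
ee_rot: [-3.138, -0.658, 0.042]
wrist_force: [0.3, -0.7, -0.2]
width: 0.0386
finger_force: 0.0
```

Run:
```python
from h import *
ob(); go(*cad(-185,36),60,CY,45);go(*cad(-165,36),17,CY,45)
```

```text
12.45 [479.5 161.   97.9] [-179.82  -37.68    2.42] F [ 0.3 -0.7 -0.2] w 38.6 q [ 0.33  -0.394  2.152 -0.25   0.762  1.983]
to [497.1 160.9  60. ] shift [-0.0092  0.0009  0.0408] rot [-0.0022  0.1278 -0.0012] norm 0.042
to [517.1 161.8  17. ] shift [-0.0197  0.001   0.087 ] rot [-0.0022  0.1278 -0.0012] norm 0.089
```

Emit:
{"fn": "carry_out", "kwargs": {
  "commands": [
    [-0.002,0,0.01,0,0.04,0],
    [-0.004,0.001,0.02,0,0.08,0],
    [-0.006,0.001,0.03,0,0.128,0],
    [-0.009,0.001,0.041,0,0.128,0],
    [-0.009,0.001,0.041,0,0.128,0]
  ]
}}

```text
time: 12.95
tool_pos: [0.4962, 0.1601, 0.0569]
ee_rot: [-3.142, -0.775, 0.044]
wrist_force: [0.3, 0.4, -0.3]
width: 0.001
finger_force: 0.0
```

Run:
```python
from h import *
ob(); go(*cad(-165,36),17,CY,45)
s=snap("side"); save(s,"d3.png",(130,170,390,320),3)
```

```text
12.95 [496.2 160.1  56.9] [-180.    -44.42    2.49] F [ 0.3  0.4 -0.3] w 1.0 q [ 0.342 -0.331  2.261 -0.443  0.501  2.182]
to [517.1 161.8  17. ] shift [-0.013  -0.0007  0.0432] rot [ 0.0001  0.0102 -0.0001] norm 0.045
```

View pics/d3.png

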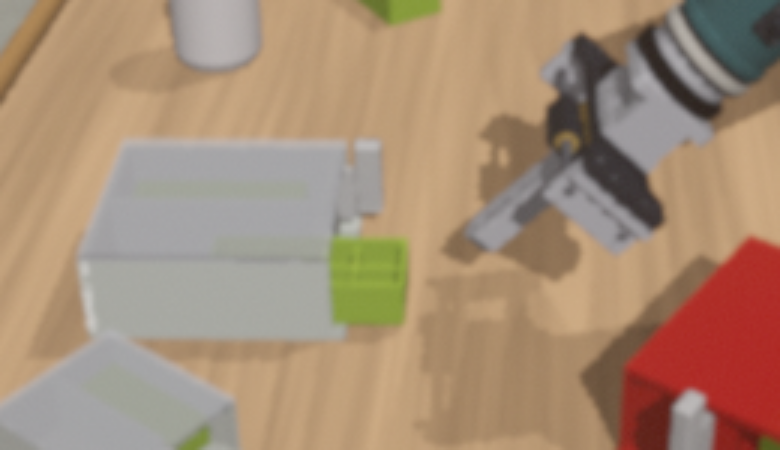

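The side view shows the tray half in the bay at crop (370,280), and the tilted closed fingers behind it at (490,240). Before going low I'll check that the gripper body clears the red caddy.

Run:
```python
from h import *
d=np.load("s0.npz"); a={k[4:]:d[k] for k in d if k.startswith("top_")}
print(cast(a,[[208,310],[152,274],[133,287],[175,360]],.072).round(3))
s=snap("top");
b={**snap("side")}; t=lime_mask(b,230,275,240,285); v,u=np.nonzero(t); print(u.max(),v.min(),v.max()); q=cast(b,[[265,250],[265,278]],.04); print(q)
```

```text
[[0.305 0.156 0.072]
 [0.392 0.302 0.072]
 [0.359 0.348 0.072]
 [0.183 0.233 0.072]]
264 251 276
[[0.54744308 0.13913589 0.04      ]
 [0.53781305 0.2346317  0.04      ]]
```

Emit:
{"fn": "carry_out", "kwargs": {
  "commands": [
    [-0.003,0,0.01,0,0,0],
    [-0.006,-0.001,0.02,0,0,0],
    [-0.009,-0.001,0.03,0,0,0],
    [-0.011,-0.001,0.037,0,0,0],
    [-0.011,-0.001,0.037,0,0,0]
  ]
}}

```text
time: 13.6
tool_pos: [0.5155, 0.1623, 0.0242]
ee_rot: [-3.141, -0.778, 0.043]
wrist_force: [0.3, 0.4, 0.0]
width: 0.0005
finger_force: 0.0
```

Run:
```python
from h import *
ob(); go(*cad(-145,36),17,CY,45); go(*cad(-70,36),17,CY,45)
```

```text
13.6 [515.5 162.3  24.2] [-179.94  -44.55    2.45] F [0.3 0.4 0. ] w 0.5 q [ 0.327 -0.213  2.257 -0.539  0.392  2.282]
to [537.1 162.6  17. ] shift [0.0103 0.0006 0.0203] rot [-0.0004  0.0078 -0.0007] norm 0.023
to [612.  165.9  17. ] shift [0.0637 0.0006 0.0729] rot [-0.0004  0.0078 -0.0007] norm 0.097
```

Emit:
{"fn": "carry_out", "kwargs": {
  "commands": [
    [0.003,0,0.006,0,0.006,0],
    [0.006,0,0.012,0,0.006,0],
    [0.009,0,0.018,0,0.006,0],
    [0.013,0,0.022,0,0.006,0],
    [0.017,0,0.026,0,0.006,0]
  ]
}}

```text
time: 14.1
tool_pos: [0.5461, 0.1637, 0.0177]
ee_rot: [-3.14, -0.784, 0.043]
wrist_force: [-3.0, -0.7, 0.4]
width: 0.0007
finger_force: 0.7
```

Run:
```python
from h import *
ob(); go(*cad(-100,36),17,CY,45); go(*cad(-68,36),17,CY,45)
```

```text
14.1 [546.1 163.7  17.7] [-179.92  -44.91    2.44] F [-3.  -0.7  0.4] w 0.7 q [ 0.303 -0.126  2.207 -0.565  0.344  2.295]
to [582.  164.6  17. ] shift [0.0249 0.0007 0.0259] rot [-0.0007  0.0016 -0.0008] norm 0.036
to [614. 166.  17.] shift [0.0476 0.0007 0.0485] rot [-0.0007  0.0016 -0.0008] norm 0.068
```

Emit:
{"fn": "carry_out", "kwargs": {
  "commands": [
    [0.005,0,0.005,0,0,0],
    [0.01,0.0005,0.01,0,0,0],
    [0.015,0.0005,0.015,0,0,0],
    [0.02,0.0005,0.02,0,0,0],
    [0.025,0.0005,0.025,0,0,0]
  ]
}}

```text
time: 14.6
tool_pos: [0.5815, 0.1648, 0.0177]
ee_rot: [-3.14, -0.784, 0.043]
wrist_force: [-0.9, 0.1, 0.8]
width: 0.0003
finger_force: 0.6
```

Run:
```python
from h import *
ob(); go(*cad(-85,36),17,CY,45); go(*cad(-68,36),17,CY,45)
```

```text
14.6 [581.5 164.8  17.7] [-179.91  -44.92    2.45] F [-0.9  0.1  0.8] w 0.3 q [ 0.277 -0.046  2.135 -0.534  0.324  2.248]
to [597.  165.3  17. ] shift [0.0104 0.0002 0.0114] rot [-0.0008  0.0014 -0.0007] norm 0.015
to [614. 166.  17.] shift [0.0225 0.0002 0.0234] rot [-0.0008  0.0014 -0.0007] norm 0.032
```

Emit:
{"fn": "carry_out", "kwargs": {
  "commands": [
    [0.004,0,0.004,0,0,0],
    [0.008,0,0.008,0,0,0],
    [0.012,0,0.012,0,0,0],
    [0.015,0,0.0155,0,0,0],
    [0.017,0,0.0175,0,0,0]
  ]
}}

```text
time: 15.1
tool_pos: [0.6059, 0.166, 0.0176]
ee_rot: [-3.14, -0.785, 0.043]
wrist_force: [-1.0, -0.3, 1.4]
width: 0.0005
finger_force: 0.8
```

Emit:
{"fn": "carry_out", "kwargs": {
  "commands": [
    [0.0007,0,0.0007,0,0,0],
    [0.0014,0,0.0014,0,0,0],
    [0.0021,0,0.0021,0,0,0],
    [0.0021,0,0.0021,0,0,0],
    [0.0021,0,0.0021,0,0,0]
  ]
}}

```text
time: 15.6
tool_pos: [0.6083, 0.1661, 0.0175]
ee_rot: [-3.14, -0.784, 0.043]
wrist_force: [-1.5, -0.4, 1.1]
width: 0.0005
finger_force: 0.4
```

Run:
```python
from h import *
ob(); go(*cad(-67,36),17,CY,45)
```

```text
15.6 [608.3 166.1  17.5] [-179.9   -44.94    2.45] F [-1.5 -0.4  1.1] w 0.5 q [ 0.261  0.011  2.08  -0.509  0.316  2.214]
to [615. 166.  17.] shift [0.0044 0.0003 0.0051] rot [-0.001   0.0011 -0.0007] norm 0.007
```

Emit:
{"fn": "carry_out", "kwargs": {
  "commands": [
    [0.0007,0,0.0007,0,0,0],
    [0.0014,0,0.0014,0,0,0],
    [0.0021,0,0.0021,0,0,0],
    [0.0028,0,0.0028,0,0,0],
    [0.0028,0,0.0028,0,0,0]
  ]
}}

```text
time: 16.1
tool_pos: [0.6124, 0.1662, 0.0174]
ee_rot: [-3.14, -0.784, 0.043]
wrist_force: [-1.7, -0.8, 0.0]
width: 0.0006
finger_force: 0.5
```

Emit:
{"fn": "carry_out", "kwargs": {
  "commands": [
    [0.0004,0,0.0004,0,0,0],
    [0.0008,0,0.0008,0,0,0],
    [0.0012,0,0.0012,0,0,0],
    [0.0012,0,0.0012,0,0,0],
    [0.0012,0,0.0012,0,0,0]
  ]
}}

```text
time: 16.6
tool_pos: [0.6138, 0.1663, 0.0173]
ee_rot: [-3.14, -0.784, 0.043]
wrist_force: [-3.0, -0.3, 1.7]
width: 0.0005
finger_force: 1.6
```

Run:
```python
from h import *
ob(); go(*cad(-67,36),17,CY,45)
```

```text
16.6 [613.8 166.3  17.3] [-179.91  -44.92    2.44] F [-3.  -0.3  1.7] w 0.5 q [ 0.258  0.023  2.068 -0.503  0.315  2.206]
to [615. 166.  17.] shift [0.0006 0.0003 0.001 ] rot [-0.0009  0.0014 -0.0007] norm 0.001
```

Force is starting to rise near the expected home position, so I'll creep about 1 mm at a time.

Emit:
{"fn": "carry_out", "kwargs": {
  "commands": [
    [0.0004,0,0.0004,0,0,0],
    [0.0008,0,0.0008,0,0,0],
    [0.0008,0,0.0008,0,0,0],
    [0.0008,0,0.0008,0,0,0],
    [0.0008,0,0.0008,0,0,0]
  ]
}}

```text
time: 17.1
tool_pos: [0.6143, 0.1663, 0.0172]
ee_rot: [-3.14, -0.783, 0.043]
wrist_force: [-9.6, 0.4, 5.5]
width: 0.0002
finger_force: 4.8
```

Run:
```python
from h import *
ob(); go(*cad(-67,36),17,CY,45)
s=snap("top"); caddy(s); np.savez("s1.npz",**s)
```

```text
17.1 [614.3 166.3  17.2] [-179.93  -44.88    2.46] F [-9.6  0.4  5.5] w 0.2 q [ 0.258  0.024  2.067 -0.501  0.316  2.204]
to [615. 166.  17.] shift [0.0003 0.0003 0.0006] rot [-0.0007  0.0022 -0.0005] norm 0.001
roof (array([683. , 132.4]), array([171.7, 150.2]), 2.37) {'+y': (686.0, 208.9, 2.46), '-y': (685.2, 56.7, 1.41), '+x': (768.2, 148.5, -89.19), '-x': (597.2, 133.3, -87.24)}
handle 216.55179704016913 208.6892177589852 473 [[0.55965077 0.14210828 0.085     ]]
```

The force rose sharply to 9.6 N at the expected depth (tray near end at caddy x≈-61), and the caddy is unmoved, so the tray is home. Next, retreat.

Emit:
{"fn": "carry_out", "kwargs": {
  "commands": [
    [-0.005,0,-0.005,0,0,0],
    [-0.01,0,-0.015,0,0,0],
    [-0.015,0,-0.035,0,0,0],
    [-0.015,0,-0.065,0,0,0],
    [-0.015,0,-0.1,0,0,0]
  ]
}}

```text
time: 17.65
tool_pos: [0.5322, 0.1623, 0.0769]
ee_rot: [-3.141, -0.782, 0.043]
wrist_force: [-0.2, 0.4, 0.0]
width: 0.0003
finger_force: 0.0
```

Emit:
{"fn": "carry_out", "kwargs": {
  "commands": [
    [0,0,-0.03,0,-0.13,0],
    [0,0.02,-0.05,0,-0.26,0],
    [0,0.04,-0.06,0,-0.39,0],
    [0,0.06,-0.06,0,-0.52,0],
    [0,0.08,-0.06,0,-0.65,0]
  ]
}}

```text
time: 18.15
tool_pos: [0.4953, 0.0803, 0.1225]
ee_rot: [-3.14, -0.134, 0.044]
wrist_force: [1.0, 0.2, -0.1]
width: 0.0007
finger_force: 0.0
```

Run:
```python
from h import *
ob(); go(*cad(-104,-82),150,CY)
s=snap("side"); save(s,"d4.png",(140,190,290,300),4); np.savez("s2.npz",**s)
```

```text
18.15 [495.3  80.3 122.5] [-179.89   -7.67    2.52] F [ 1.   0.2 -0.1] w 0.7 q [ 0.046 -0.092  1.721  0.002  1.379  1.573]
to [583.2  46.5 150. ] shift [ 0.0892  0.0375 -0.0158] rot [-0.002  -0.1339  0.0004] norm 0.098
```

View pics/d4.png

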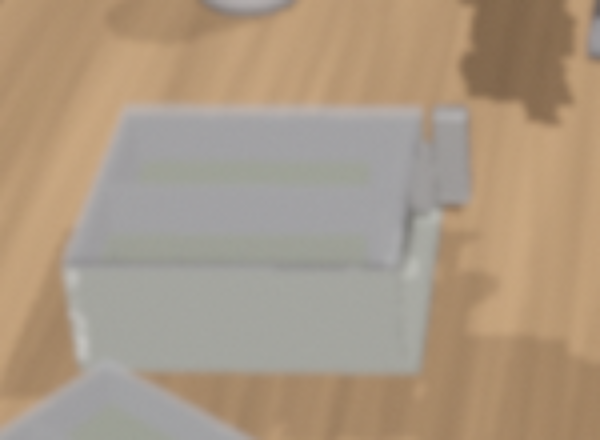

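The side view shows the loose tray fully inside at crop (240,248), level with the stowed one at (255,172). Go round to the right side of the handle to close the door.

Emit:
{"fn": "carry_out", "kwargs": {
  "commands": [
    [0,0.015,-0.02,0,-0.05,0],
    [0.025,0.03,-0.03,0,-0.1,0],
    [0.05,0.0375,-0.03,0,-0.134,0],
    [0.075,0.0375,-0.02,0,-0.134,0],
    [0.089,0.0375,-0.0158,0,-0.134,0]
  ]
}}

```text
time: 18.7
tool_pos: [0.5839, 0.047, 0.1466]
ee_rot: [-3.14, -0.0, 0.043]
wrist_force: [-0.4, 0.5, 0.8]
width: 0.0003
finger_force: 0.0
```

Emit:
{"fn": "carry_out", "kwargs": {
  "commands": [
    [0,0,0,0,0,0],
    [0,0,0.02,0,0,0],
    [0,0,0.04,0,0,0],
    [0,0,0.05,0,0,0],
    [0,0,0.05,0,0,0]
  ]
}}

```text
time: 19.2
tool_pos: [0.5807, 0.0475, 0.0959]
ee_rot: [-3.14, 0.003, 0.044]
wrist_force: [-0.2, 0.3, -0.4]
width: 0.0009
finger_force: 0.0
```

Run:
```python
from h import *
ob(); go(*cad(-104,-82),55,CY)
```

```text
19.2 [580.7  47.5  95.9] [-179.92    0.2     2.53] F [-0.2  0.3 -0.4] w 0.9 q [-1.600e-02  2.070e-01  1.454e+00  1.000e-03  1.484e+00  1.510e+00]
to [583.2  46.5  55. ] shift [0.0026 0.0011 0.0409] rot [-0.0013  0.0035  0.0005] norm 0.041
```

Emit:
{"fn": "carry_out", "kwargs": {
  "commands": [
    [0.001,0,0.01,0,0,0],
    [0.002,0.001,0.02,0,0.003,0],
    [0.002,0.001,0.03,0,0.003,0],
    [0.002,0.001,0.04,0,0.003,0],
    [0.002,0.001,0.04,0,0.003,0]
  ]
}}

```text
time: 19.7
tool_pos: [0.5833, 0.0463, 0.0551]
ee_rot: [-3.14, 0.001, 0.044]
wrist_force: [-0.5, 0.2, -0.7]
width: 0.0006
finger_force: 0.0
```

Emit:
{"fn": "carry_out", "kwargs": {
  "commands": [
    [0,-0.005,0,0,0,0],
    [0,-0.01,0,0,0,0],
    [0,-0.015,0,0,0,0],
    [0,-0.02,0,0,0,0],
    [0,-0.026,0,0,0,0]
  ]
}}

```text
time: 20.2
tool_pos: [0.5841, 0.0725, 0.0582]
ee_rot: [-3.141, -0.004, 0.044]
wrist_force: [0.4, -0.7, 1.3]
width: 0.0008
finger_force: 0.6
```

Emit:
{"fn": "carry_out", "kwargs": {
  "commands": [
    [0,-0.006,0,0,0,0],
    [0,-0.012,0,0,0,0],
    [0,-0.018,0,0,0,0],
    [0,-0.024,0,0,0,0],
    [0,-0.03,0,0,0,0]
  ]
}}

```text
time: 20.7
tool_pos: [0.5823, 0.1028, 0.0576]
ee_rot: [-3.14, -0.003, 0.044]
wrist_force: [0.2, -0.6, 1.4]
width: 0.0002
finger_force: 0.6
```

Run:
```python
from h import *
ob(); go(*cad(-104,2.5),55,CY)
```

```text
20.7 [582.3 102.8  57.6] [-179.94   -0.18    2.51] F [ 0.2 -0.6  1.4] w 0.2 q [7.800e-02 2.480e-01 1.484e+00 1.000e-03 1.406e+00 1.605e+00]
to [579.5 131.   55. ] shift [-0.0016 -0.0282  0.0026] rot [-0.0011 -0.0031  0.0002] norm 0.028
```

Emit:
{"fn": "carry_out", "kwargs": {
  "commands": [
    [0,-0.006,0,0,0,0],
    [-0.001,-0.012,0.001,0,0,0],
    [-0.001,-0.018,0.001,0,0,0],
    [-0.001,-0.022,0.001,0,0,0],
    [-0.001,-0.025,0.001,0,0,0]
  ]
}}

```text
time: 21.2
tool_pos: [0.58, 0.1276, 0.0564]
ee_rot: [-3.14, -0.003, 0.044]
wrist_force: [-0.5, -1.7, -0.2]
width: 0.0001
finger_force: 0.5
```

Emit:
{"fn": "carry_out", "kwargs": {
  "commands": [
    [0,-0.0005,0,0,0,0],
    [0,-0.001,0,0,0,0],
    [0,-0.0015,0,0,0,0],
    [0,-0.002,0,0,0,0],
    [0,-0.002,0,0,0,0]
  ]
}}

```text
time: 21.7
tool_pos: [0.58, 0.1291, 0.0564]
ee_rot: [-3.14, -0.003, 0.044]
wrist_force: [-1.5, -1.0, 0.1]
width: 0.0003
finger_force: 0.5
```

Run:
```python
from h import *
ob(); go(*cad(-104,2.5),55,CY)
```

```text
21.7 [580.  129.1  56.4] [-1.7994e+02 -1.5000e-01  2.5000e+00] F [-1.5 -1.   0.1] w 0.3 q [1.230e-01 2.550e-01 1.477e+00 1.000e-03 1.406e+00 1.650e+00]
to [579.5 131.   55. ] shift [-0.0004 -0.0019  0.0014] rot [-0.0011 -0.0026 -0.    ] norm 0.002
```

Emit:
{"fn": "carry_out", "kwargs": {
  "commands": [
    [0,-0.0005,0,0,0,0],
    [0,-0.001,0,0,0,0],
    [0,-0.0015,0,0,0,0],
    [0,-0.0015,0,0,0,0],
    [0,-0.0015,0,0,0,0]
  ]
}}

```text
time: 22.2
tool_pos: [0.5802, 0.1308, 0.0567]
ee_rot: [-3.14, -0.003, 0.044]
wrist_force: [-0.4, -1.3, 0.1]
width: 0.0006
finger_force: 0.4
```

Emit:
{"fn": "carry_out", "kwargs": {
  "commands": [
    [0,-0.0005,0,0,0,0],
    [0,-0.001,0,0,0,0],
    [0,-0.001,0,0,0,0],
    [0,-0.001,0,0,0,0],
    [0,-0.001,0,0,0,0]
  ]
}}

```text
time: 22.7
tool_pos: [0.5801, 0.1318, 0.0566]
ee_rot: [-3.14, -0.003, 0.044]
wrist_force: [0.5, -1.6, -0.6]
width: 0.0004
finger_force: 0.3
```

Run:
```python
from h import *
ob(); go(*cad(-104,2.5),55,CY)
```

```text
22.7 [580.1 131.8  56.6] [-179.93   -0.19    2.51] F [ 0.5 -1.6 -0.6] w 0.4 q [1.280e-01 2.560e-01 1.476e+00 1.000e-03 1.406e+00 1.654e+00]
to [579.5 131.   55. ] shift [-0.0006  0.0008  0.0016] rot [-0.0013 -0.0033  0.0002] norm 0.002
```

Emit:
{"fn": "carry_out", "kwargs": {
  "commands": [
    [0,-0.0005,0,0,0,0],
    [0,-0.001,0,0,0,0],
    [0,-0.001,0,0,0,0],
    [0,-0.001,0,0,0,0],
    [0,-0.001,0,0,0,0]
  ]
}}

```text
time: 23.2
tool_pos: [0.58, 0.1321, 0.0566]
ee_rot: [-3.142, -0.003, 0.044]
wrist_force: [0.1, -4.6, 1.3]
width: 0.0004
finger_force: 2.2
```

Emit:
{"fn": "carry_out", "kwargs": {
  "commands": [
    [0,-0.0005,0,0,0,0],
    [0,-0.001,0,0,0,0],
    [0,-0.001,0,0,0,0],
    [0,-0.001,0,0,0,0],
    [0,-0.001,0,0,0,0]
  ]
}}

```text
time: 23.7
tool_pos: [0.5801, 0.1326, 0.0567]
ee_rot: [3.141, -0.003, 0.043]
wrist_force: [-0.7, -5.5, 0.2]
width: 0.0003
finger_force: 2.8
```

Run:
```python
from h import *
ob()
```

```text
23.7 [580.1 132.6  56.7] [179.96  -0.19   2.48] F [-0.7 -5.5  0.2] w 0.3 q [ 1.300e-01  2.570e-01  1.475e+00 -1.000e-03  1.406e+00  1.658e+00]
```

The stop is reached: force rose to about 5 N at the expected position. Back off, rise clear and check with the cameras.

Emit:
{"fn": "carry_out", "kwargs": {
  "commands": [
    [0,0.005,0,0,0,0],
    [0,0.01,0,0,0,0],
    [0,0.01,-0.04,0,0,0],
    [0,0.01,-0.08,0,0,0],
    [0,0.01,-0.12,0,0,0]
  ]
}}

```text
time: 24.2
tool_pos: [0.5797, 0.1241, 0.1777]
ee_rot: [-3.139, -0.003, 0.044]
wrist_force: [0.5, -0.0, -0.1]
width: 0.0005
finger_force: 0.0
```

Emit:
{"fn": "carry_out", "kwargs": {
  "commands": [
    [-0.02,0.03,0,0,0,0],
    [-0.04,0.07,0,0,0,0],
    [-0.06,0.11,0,0,0,0],
    [-0.08,0.15,0,0,0,0],
    [-0.1,0.19,0,0,0,0]
  ]
}}

```text
time: 24.7
tool_pos: [0.4878, -0.0714, 0.1763]
ee_rot: [-3.139, -0.005, 0.045]
wrist_force: [0.5, -1.9, 0.2]
width: 0.0005
finger_force: 0.0
```

Run:
```python
from h import *
ob(); s=snap("top"); caddy(s); print(cad(-104,21)); save(s,"t5.png",(110,100,460,280),2.2)
```

```text
24.7 [487.8 -71.4 176.3] [-179.87   -0.28    2.57] F [ 0.5 -1.9  0.2] w 0.5 q [-0.263 -0.036  1.554  0.004  1.619  1.263]
roof (array([683.1, 132.5]), array([172.1, 149.9]), 2.41) {'+y': (686.0, 208.9, 2.46), '-y': (671.7, 57.0, 2.93), '+x': (769.5, 133.7, -87.37), '-x': (597.2, 134.2, -87.48)}
handle 214.0 201.5 40 [[0.57814869 0.1493063  0.085     ]]
[578.68297782 149.44359637]
```

View pics/t5.png

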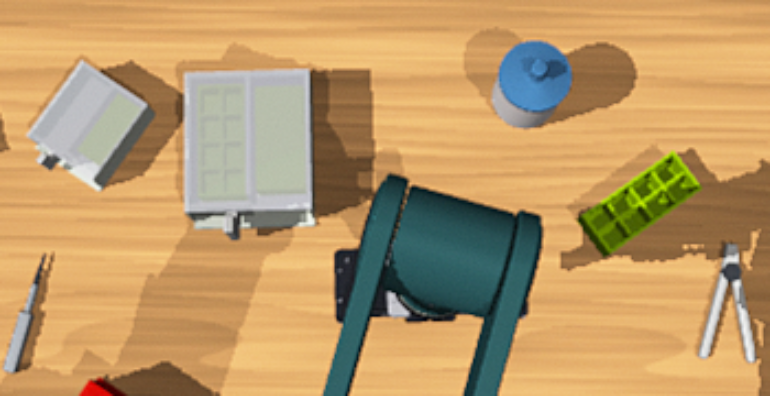

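The top view shows the tray under the roof in the left bay at crop (222,140). The handle is at (233,225): y 149.3 against 149.4 mm for shut. The caddy and everything else are where they were.

```bash
python3 -c "
from bench import *
print(close_job())"
```

```text
the job is handed in; nothing more can be done
None
```

The lime tray is fully home in the white caddy's left compartment with the door shut in front of it; the caddy and everything else stayed in place, and I handed the job in at about 25 s of the 72 s allowed.

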